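Couple the tuning fork's sound box to the resonance tube and lock its carriage

ROBOT

A 7-joint arm with a two-finger parallel gripper is mounted at the origin on the work surface. World frame = base frame: x ahead of the robot, y to its left, z up, the work surface at z = 0. Lengths are in m, angles in rad, forces in N, time in s.
With the tool pointing down it reaches from about 0.4 to 0.85 m from the base axis. Payload 4.5 kg.
Tool frame: the origin (TCP) lies at the very end of the fingers, on their centre line; the grasp point (between the pads) lies 19 mm behind it (r.pinch_z is the distance from the TCP to the grasp point, in m); z points along the fingers, y is the line along which they close (so a half turn about z gives the same grasp; the last joint's range is limited). The gripper opens to 88 mm and grips with 3 to 60 N. Pads are 18 mm wide; open, the fingers measure 123 mm over their backs; the gripper's body (75 mm by 187 mm) begins 45 mm behind the grasp point.
Start: joints at [-1.225, 0.689, -0.195, 1.565, 0.157, 0.902, -0.215], TCP at [0.192, 0.595, 0.239] pointing down, gripper open.
Joint ranges: [-3.01, 3.01], [-0.46, 2.08], [-1.47, 1.51], [0.13, 2.56], [-1, 4.14], [0.04, 2.09], [-2.66, 2.66]. Speed limits (rad/s): [2.57, 2.57, 3.14, 3.14, 3.14, 3.14, 3.14].

INTERFACE

Orientations are given as a unit quaternion [x, y, z, w].
In Python, from plant import r, cams gives the robot as it stands.
- The arm moves only by the shell command python3 -m pendant 'ROWS' [FORCE]. ROWS is JSON, a list of rows, each a list of 3 entries, a list of its own where there are three numbers: the closure, from -1 (fully open) to 1 (shut), then the shift along the tool's x, y, z in mm, then the turn, a rotation vector about the tool's x, y, z in degrees. A call has 1 to 8 rows; each row shifts and turns the commanded pose from where the row before left it, along the tool's axes as they then stand; what a row does not reach is not made up. A row lasts 1/8 s, in which the tool goes at most 62.5 mm and 10.7 degrees, less where a joint would pass 70% of its speed; a pose out of reach is approached as far as the arm can. A call with a gripper value outside its range is refused whole. The fingers move at their own pace and stop on an object; FORCE is the grip in N (left out, the last holds). Time passes only in rows, so rows that do not move let the fingers close. It gives the time, the measured TCP pose, the force, the opening and the grip force at its end, in the units of the state.
- r.get_state(): the state, without advancing time (a new reading comes with each control period).
- cams.snapshot(name): name is "side" or "top" or "wrist"; returns a dict with "img" (400x640x3 uint8, red, green, blue), "camera_matrix" (3x3 intrinsics, pixels), "camera_from_world" (4x4, takes a point from world to camera coordinates); the wrist camera has in their place "tool_from_camera" (4x4, takes a point from camera to tool coordinates, whose origin is the TCP and whose axes are the flange's). Camera axes: x right, y up, looking along -z (the intrinsics and any distortion apply to the point x, -y, -z); pixel columns grow to the right and rows downward; lengths in m; the calibration is good to about 2 mm. A picture is of the moment at which its call begins: read the wrist's pose just before it. There is no depth.
- r.finish_job(): hands the job in; it is judged then, once.
The state is a dict: "clock": time; "q": joint angles; "qd": joint speeds; "joint_torque": joint torques, N m; "tool_pos": TCP position; "eef_rot": TCP orientation; "contact_force": force on the tool from outside, world axes, zero at the start; "moment": the same for the moment, N m; "opening": opening from 0.0 (shut) to 1.0 (fully open); "finger_force": force on a finger pad.
Only numpy, scipy, OpenCV 4.12 (cv2) and the standard library are available. Lean on these libraries where they do the work, as an engineer would, in place of code of your own. Each camera call takes 0.05 s, during which the arm holds its last target. There are 200 camera calls.

TASK

Flick up the brake pedal of the fork's carriage, roll the carriage along its track to the resonance tube and press the sound box into the tube's sprung collar with about 12 N (never more than 20 N), then push the pedal down until the brake locks so that the carriage stays pressed home when you let go. Press the pedal firmly but do not stamp on it, keep off the tuning fork, and leave the other things on the bench undisturbed.

Things in the scene. Friction and masses are not known exactly. Their poses are not given: they have to be found in the camera images.
- track: fixed aluminium track, bed 130 wide x 630 long, top 12 mm above the bench, two steel wheel ribs (18 mm above the bench) 50 mm either side of the middle. Origin on the bench under its middle line; y runs level along it towards the tube, x across, z up. Track, carriage and tube lie moved and turned (up to 0.2 rad) from run to run; the track cannot shift.
- carriage: four-wheeled carriage, rolls only along the track's y (under 1 N with the brake off). Axes as the track; origin at bench level under its middle. Deck 84 x 160 mm, top 50 mm above the bench; on it a wooden sound box 90 wide, 170 long, 55 tall, top 105 mm above the bench. Its open mouth, which meets the collar, is 90 mm ahead (+y) of the origin, its back 80 mm behind.
- fork: steel tuning fork standing on the sound box: 34 mm wide, 252 mm above the bench at its top; origin at its foot on top of the box. Not to be touched by the robot.
- pedal_hinge (a point): centre of the brake pedal's hinge pin at the back of the carriage, 48 mm above the bench, 85 mm behind the carriage's origin; the pin lies across the track. Axes as the carriage. Moves with the carriage.
- pedal_grip (a point): centre of the tread, 90 mm from the hinge pin. The pedal is a flat red steel lever 24 mm wide (across the track), 9 thick, 115 long, pointing away from the tube (-y), level when locked with 31 mm free beneath it; pinch it across its width from above, or press or lift it. Its rubber foot hangs 45 mm from the pin. The point turns with the pedal; its y points from tread to hinge.
- pedal (a joint): angle of the brake pedal, rad: 0 (within 0.03) = down, locked, shoe on the track; 0.56 = fully up, released. An over-centre spring drives it away from 0.24 to either end; crossing takes about 8 to 14 N at the tread either way. Locked at the start.
- brake_shoe: rubber foot under the pedal, roller-shaped, 18 mm diameter, 26 mm long across the track, origin at its centre. When locked the spring holds it on the track bed with about 20 N or more, which holds the carriage by friction. As it bites, the carriage may creep back 1 to 2 mm unless it is held forward meanwhile.
- tube: fixed pale tube, 84 mm diameter, 350 long, axis 77.5 mm above the bench. Axes as the track; origin at bench level under the front of its square flange. Before it (-y) stands a felt-faced sprung collar, 104 x 66 mm, set by a screw ring: its free face is 44 to 68 mm before the origin, not measured, to be felt for. It gives by 11 mm at most: 2 N at once, 2.5 N more per mm.
- handbell: small brass handbell standing mouth down, 72 mm diameter, 120 mm tall, loose; origin under its middle. Bystander.
- stand_base: round black iron base of a fork stand, 90 mm diameter, 42 mm tall, loose; origin under its middle. Bystander.
- bell_jar: frosted glass bell jar with a round knob, 124 mm diameter, 171 mm tall, loose; origin under its middle. Bystander.

How it is judged:
By the outcome, as a careful person would: the job done as asked, in the order asked, and still so for the second after the job is handed in, with the robot touching nothing.
It also fails if it takes over 54 s, if anything falls off the work surface, if the arm or the gripper's body presses on something with over 40 N, if the wrist force passes 120 N, or if a joint passes its speed limit or range.

## Working session

There is one attempt and no reset: what is moved stays moved. The work goes in short steps, Python scripts to look and compute and a shell command to move; the robot and the scene stay as the last step left them, time stands still between calls to the robot, and variables do not carry over. Pictures are saved under pics/ and viewed, at most 10 in all, crops included, and the job is handed in when it is done.

```bash
mkdir -p pics
python3 - <<'E'
from plant import r,cams
import cv2,pickle
s=r.get_state();print(s)
d={}
for n in("top","side"):
    c=cams.snapshot(n);d[n]=c;cv2.imwrite(f"pics/{n}1.png",c["img"][:,:,::-1])
    print(n,c["camera_matrix"],c["camera_from_world"],[k for k in c])
pickle.dump(d,open("c.pkl","wb"))
E
```

```text
{'clock': 0.0, 'q': array([-1.22517813,  0.68999195, -0.19449798,  1.56636768,  0.15730855,
        0.90249117, -0.21507496]), 'qd': array([-2.90991367e-04,  1.06207414e-04, -1.13266606e-04, -9.70474756e-05,
       -4.96949050e-04,  7.99773475e-04, -4.83071737e-04]), 'joint_torque': array([ 5.41727422e-04, -5.27577102e+01, -1.26733202e+00, -1.53438485e+01,
       -5.28115255e-02,  6.52879666e-03,  1.68990846e-04]), 'tool_pos': array([0.19160378, 0.59422797, 0.23789836]), 'eef_rot': array([ 1.55226152e-01,  9.87878520e-01, -9.30611678e-04, -6.95907741e-05]), 'contact_force': array([-0.21018961, -0.3930955 , -0.37158852]), 'moment': array([ 0.02988121,  0.00614898, -0.00859958]), 'finger_force': 0.0, 'opening': 1.0000284334008094}
top [[503.67303912   0.         317.60854665]
 [  0.         503.67303912 202.37212124]
 [  0.           0.           1.        ]] [[ 1.26681851e-02 -9.99589115e-01  2.57122157e-02  1.38943169e-04]
 [ 9.92522364e-01  1.56923689e-02  1.21050017e-01 -5.69018030e-01]
 [-1.21403765e-01  2.39864651e-02  9.92313345e-01 -1.07948758e+00]
 [ 0.00000000e+00  0.00000000e+00  0.00000000e+00  1.00000000e+00]] ['img', 'camera_matrix', 'camera_from_world']
side [[474.58262538   0.         321.63664389]
 [  0.         474.58262538 194.14466774]
 [  0.           0.           1.        ]] [[ 0.82780037 -0.560701   -0.01899827 -0.45114241]
 [ 0.28437016  0.39016219  0.87573231 -0.24056217]
 [-0.48361157 -0.73033407  0.48242304 -0.98732509]
 [ 0.          0.          0.          1.        ]] ['img', 'camera_matrix', 'camera_from_world']
```

View pics/top1.png

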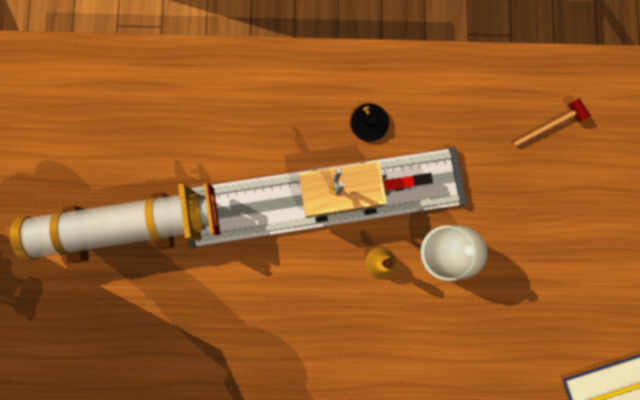

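View pics/side1.png

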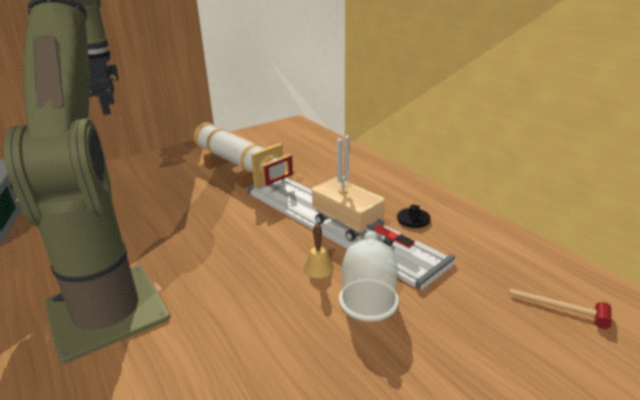

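The top view shows the tube at left (u 15–190, v 210–240), the collar at about (210,208), the carriage box at u 300–385, v 162–215, and the pedal at u 385–432, v 180. The bell is at (380,262), the jar at (454,252) and the black base at (370,122). I'll enlarge the pedal and carriage.

Run:
```python
import cv2,pickle
d=pickle.load(open("c.pkl","rb"))
im=d["top"]["img"][:,:,::-1]
cv2.imwrite("pics/topc.png",cv2.resize(im[130:290,280:480],None,fx=4,fy=3.75*4/3.75*0.9375,interpolation=cv2.INTER_CUBIC)[:600])
cv2.imwrite("pics/topd.png",cv2.resize(im[140:260,170:330],None,fx=5,fy=5,interpolation=cv2.INTER_CUBIC))
```

```text
(no output)
```

View pics/topc.png

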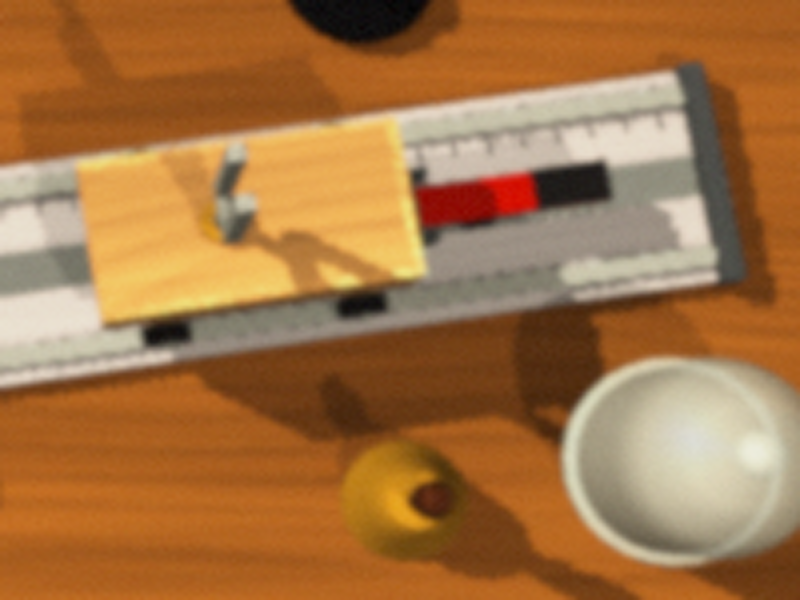

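View pics/topd.png

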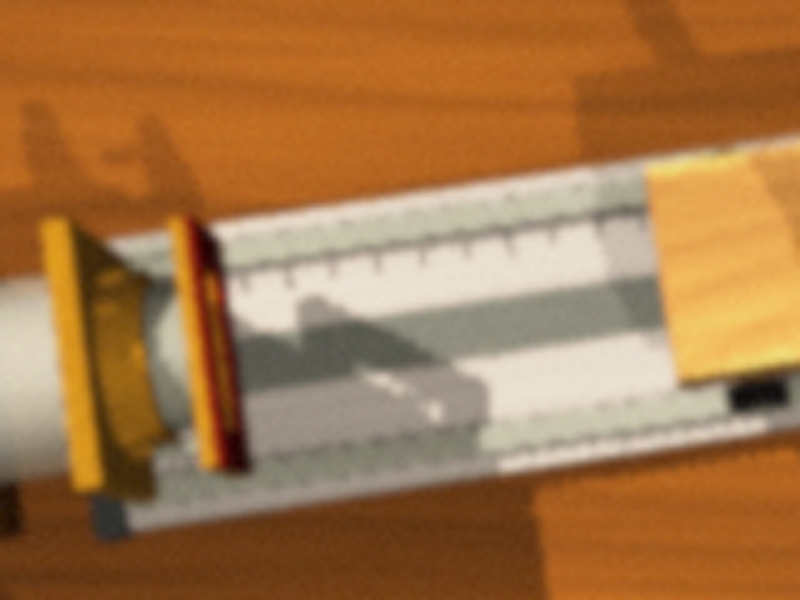

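```bash
cat > h.py <<'E'
import numpy as np,pickle
d=pickle.load(open("c.pkl","rb"))
def bp(n,u,v,z,c=None):
    c=c or d[n];K=c["camera_matrix"];T=c["camera_from_world"]
    ray=np.array([(u-K[0,2])/K[0,0],-(v-K[1,2])/K[1,1],-1.]);R=T[:3,:3]
    o=-R.T@T[:3,3];w=R.T@ray
    return o+w*(z-o[2])/w[2]
E
python3 - <<'E'
from h import *
np.set_printoptions(precision=4,suppress=True)
C=lambda X,Y,z:bp("top",280+X/4,130+Y/3.75,z)
D=lambda X,Y,z:bp("top",170+X/5,140+Y/5,z)
b=[C(*p,.105) for p in((78,162),(105,325),(395,120),(425,275))]
print("box",b)
f=(b[0]+b[1])/2;k=(b[2]+b[3])/2;ax=(f-k);print("axis",ax,np.linalg.norm(ax),np.arctan2(-ax[0],ax[1]))
print("tread end",C(605,160,.0525),C(610,198,.0525),"bound",C(535,170,.0525),C(538,208,.0525))
print("track",C(680,70,.012),C(718,282,.012),C(0,163,.012),C(0,385,.012))
print("collar",D(190,217,.1105),D(225,468,.1105),D(245,466,.0445),"flange",D(62,220,.13),D(98,490,.13))
print("bell",C(400,500,0.02),"jar",C(680,460,0.08),"base",bp("top",370,122,.02))
E
```

```text
box [array([0.621 , 0.0485, 0.105 ]), array([0.5303, 0.033 , 0.105 ]), array([ 0.6477, -0.1173,  0.105 ]), array([ 0.5606, -0.1327,  0.105 ])]
axis [-0.0285  0.1657  0.    ] 0.16817423561897096 0.17038382018525733
tread end [ 0.6367 -0.2411  0.0525] [ 0.6141 -0.2435  0.0525] bound [ 0.6301 -0.2022  0.0525] [ 0.6075 -0.2037  0.0525]
track [ 0.7011 -0.2956  0.012 ] [ 0.5703 -0.3148  0.012 ] [0.6364 0.0939 0.012 ] [0.5021 0.0909 0.012 ]
collar [0.5954 0.2362 0.1105] [0.4924 0.218  0.1105] [0.4971 0.2211 0.0445] flange [0.5903 0.2836 0.13  ] [0.4818 0.2645 0.13  ]
bell [ 0.4369 -0.1321  0.02  ] jar [ 0.4609 -0.2714  0.08  ] base [ 0.7582 -0.1099  0.02  ]
```

```bash
cat >> h.py <<'E'
from scipy.spatial.transform import Rotation as Ro
np.set_printoptions(precision=4,suppress=True)
TH=0.168; EY=np.array([-np.sin(TH),np.cos(TH),0]);EX=np.array([np.cos(TH),np.sin(TH),0]);EZ=np.array([0,0,1.])
TREAD=np.array([.621,-.219,.048])
def R0(tilt=0): # tool down, y along track x; tilt>0: top of hand leans to tube
    return Ro.from_rotvec(-tilt*EX)*Ro.from_matrix(np.c_[np.cross(EX,-EZ),EX,-EZ])
def delta(p,R,s):
    Rc=Ro.from_quat(s["eef_rot"]);return Rc.inv().apply(p-s["tool_pos"])*1e3,(Rc.inv()*R).as_rotvec(degrees=True)
def show(s):
    F=s["contact_force"];g=s["tool_pos"]+Ro.from_quat(s["eef_rot"]).apply([0,0,-.019])
    print("t",s["clock"],"grasp in track from tread0 mm",[(g-TREAD)@e*1e3 for e in(EX,EY,EZ)],"Ftrack",[F@e for e in(EX,EY,EZ)],"open",s["opening"],"ff",s["finger_force"])
E
python3 - <<'E'
from h import *
from plant import r
C=lambda X,Y,z:bp("top",280+X/4,130+Y/3.75,z)
print("jar",C(672,460,.005),C(755,452,.16),"bell",C(435,497,.115))
s=r.get_state()
print(delta(TREAD+[0,0,.25],R0(),s)); print(R0().as_matrix())
E
python3 -m pendant '[[-1,[0,0,-15],[0,0,10.4]],[-1,[0,0,-15],[0,0,10.4]],[-1,[0,0,-15],[0,0,10.4]],[-1,[0,0,-15],[0,0,10.4]],[-1,[0,0,-15],[0,0,10.4]],[-1,[0,0,-15],[0,0,10.2]]]'
python3 - <<'E'
from h import *
from plant import r
s=r.get_state()
print(delta(TREAD+[0,0,.27],R0(),s),s["q"],s["contact_force"])
E
```

```text
jar [ 0.4628 -0.2885  0.005 ] [ 0.4635 -0.2852  0.16  ] bell [ 0.4385 -0.1357  0.115 ]
(array([-658.1433, -642.545 ,  -58.8839]), array([-0.0782,  0.056 , 62.5155]))
[[-0.1672  0.9859  0.    ]
 [ 0.9859  0.1672  0.    ]
 [ 0.      0.     -1.    ]]
clock: 0.85
tool_pos: [0.1915, 0.5945, 0.3287]
eef_rot: [0.645, 0.764, -0.001, 0.0]
contact_force: [-0.6, -0.1, -0.5]
opening: 1.001
finger_force: 0.0
(array([-873.8028,  287.712 ,   11.3898]), array([-0.0334,  0.0558, -0.0187])) [-1.4006  0.6006  0.1238  1.4536 -0.0788  1.0933 -1.0943] [-0.6001 -0.1237 -0.4822]
```

```bash
python3 -m pendant '[[-1,[-57,19,0],[0,0,0]],[-1,[-57,19,0],[0,0,0]],[-1,[-57,19,0],[0,0,0]],[-1,[-57,19,0],[0,0,0]],[-1,[-57,19,0],[0,0,0]],[-1,[-57,19,0],[0,0,0]],[-1,[-57,19,0],[0,0,0]],[-1,[-57,19,0],[0,0,0]]]'
python3 -m pendant '[[-1,[-57,19,0],[0,0,0]],[-1,[-57,19,0],[0,0,0]],[-1,[-57,19,0],[0,0,0]],[-1,[-57,19,0],[0,0,0]],[-1,[-57,19,0],[0,0,0]],[-1,[-57,19,0],[0,0,0]],[-1,[-30,10,0],[0,0,0]],[-1,[0,0,0],[0,0,0]]]'
python3 - <<'E'
from h import *
from plant import r,cams
import cv2
s=r.get_state()
print(delta(TREAD-[0,0,.019],R0(),s),s["q"],s["contact_force"])
c=cams.snapshot("wrist");cv2.imwrite("pics/w1.png",c["img"][:,:,::-1]);pickle.dump((s,c),open("w1.pkl","wb"))
print(c["camera_matrix"],c["tool_from_camera"])
E
```

```text
clock: 1.85
tool_pos: [0.4206, 0.1702, 0.3287]
eef_rot: [0.643, 0.766, 0.0, -0.0]
contact_force: [1.1, 0.7, -0.8]
opening: 1.004
finger_force: 0.0
clock: 2.85
tool_pos: [0.6063, -0.1761, 0.3277]
eef_rot: [0.645, 0.764, -0.001, -0.0]
contact_force: [-0.9, 0.1, 0.1]
opening: 1.001
finger_force: 0.0
(array([-44.4199,   7.7012, 298.7333]), array([-0.0812,  0.0639,  0.0587])) [ 0.1019  0.6166  0.1989  1.4361 -0.1266  1.1024  0.4915] [-0.8677  0.0904  0.0831]
[[355.7098   0.     328.4178]
 [  0.     355.7098 201.5257]
 [  0.       0.       1.    ]] [[ 0.0009  0.9492  0.3147  0.0822]
 [ 1.     -0.0009 -0.0003  0.    ]
 [ 0.      0.3147 -0.9492 -0.1447]
 [ 0.      0.      0.      1.    ]]
```

View pics/w1.png

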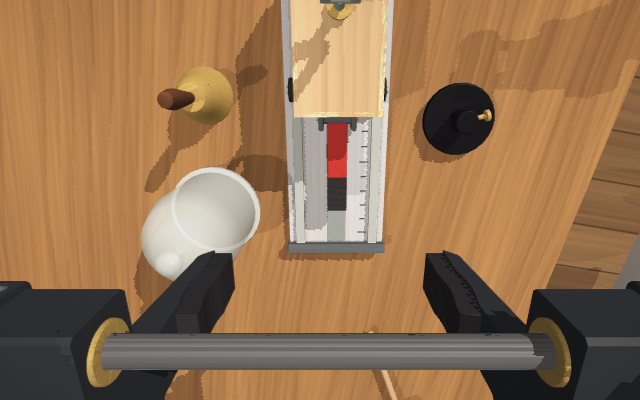

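The wrist view shows the tread at rows 178–210 and columns 328–347. The box's back edge is at row 117. The jar and the base are both off to the sides.

Run:
```python
from h import *
s,c=pickle.load(open("w1.pkl","rb"))
K=c["camera_matrix"];T=c["tool_from_camera"];R=Ro.from_quat(s["eef_rot"])
def W(u,v,z):
    ray=T[:3,:3]@np.array([(u-K[0,2])/K[0,0],-(v-K[1,2])/K[1,1],-1.]);o=s["tool_pos"]+R.apply(T[:3,3]);w=R.apply(ray)
    return o+w*(z-o[2])/w[2]
for n,a in dict(end=(337,210,.0525),bound=(337,178,.0525),red0=(337.5,123,.0525),tl=(290,241,.018),tr=(380,241,.018),boxbl=(294,116,.105),boxbr=(384,116,.105),fork=(340,15,.11),jarknob=(169,265,.16),jarrim=(216,209,.005)).items():
    p=W(*a);print(n,p,"track rel tread",[(p-TREAD)@e*1e3 for e in(EX,EY)])
```

```text
end [ 0.6282 -0.2419  0.0525] track rel tread [np.float64(3.285881478451207), np.float64(-23.79787638010933)]
bound [ 0.6209 -0.2012  0.0525] track rel tread [np.float64(2.8892623445994596), np.float64(17.570333554201596)]
red0 [ 0.6099 -0.1364  0.0525] track rel tread [np.float64(2.8385318930204266), np.float64(83.28226493222654)]
tl [ 0.5745 -0.3105  0.018 ] track rel tread [np.float64(-61.109389910943825), np.float64(-82.39368752535762)]
tr [ 0.6985 -0.2891  0.018 ] track rel tread [np.float64(64.66509821725785), np.float64(-82.0615254601988)]
boxbl [ 0.5633 -0.1318  0.105 ] track rel tread [np.float64(-42.31524440071967), np.float64(95.5909195109716)]
boxbr [ 0.6527 -0.1165  0.105 ] track rel tread [np.float64(48.35901526197883), np.float64(95.78078993424086)]
fork [ 0.5926 -0.035   0.11  ] track rel tread [np.float64(2.781734025965102), np.float64(186.18333910254552)]
jarknob [ 0.4663 -0.2889  0.16  ] track rel tread [np.float64(-164.20555795452103), np.float64(-43.089669093756555)]
jarrim [ 0.4656 -0.2857  0.005 ] track rel tread [np.float64(-164.32465383843117), np.float64(-39.80812860865898)]
```

```bash
sed -i 's/^TREAD=.*/TREAD=np.array([.621,-.219,.048])+.0027*EX/' h.py
python3 -m pendant '[[-1,[-22,5.2,40],[0,0,0]],[-1,[-22.4,5.2,50],[0,0,0]],[-1,[0,0,50],[0,0,0]],[-1,[0,0,50],[0,0,0]],[-1,[0,0,40],[0,0,0]],[-1,[0,0,30],[0,0,0]],[-1,[0,0,25],[0,0,0]],[-1,[0,0,0],[0,0,0]]]'
python3 - <<'E'
from h import *
from plant import r,cams
import cv2
s=r.get_state();show(s)
print(delta(TREAD-[0,0,.019],R0(),s),s["q"])
c=cams.snapshot("side");cv2.imwrite("pics/s2.png",cv2.resize(c["img"][170:300,270:470,::-1],None,fx=4,fy=4,interpolation=cv2.INTER_CUBIC))
E
```

```text
clock: 3.9
tool_pos: [0.6228, -0.2121, 0.042]
eef_rot: [0.642, 0.766, -0.0, -0.003]
contact_force: [-0.7, -0.4, 0.4]
opening: 0.998
finger_force: 0.0
t 3.9 grasp in track from tread0 mm [np.float64(0.26976435947762467), np.float64(6.481643667424203), np.float64(13.0326575699267)] Ftrack [np.float64(-0.783204450397867), np.float64(-0.2501325806705075), np.float64(0.3510537050610137)] open 0.9975226470938671 ff 0.0
(array([-6.5972, -0.198 , 13.0096]), array([-0.2175, -0.21  ,  0.4363])) [ 0.1979  0.9933  0.117   1.5822 -0.1821  0.5819  0.5908]
```

View pics/s2.png

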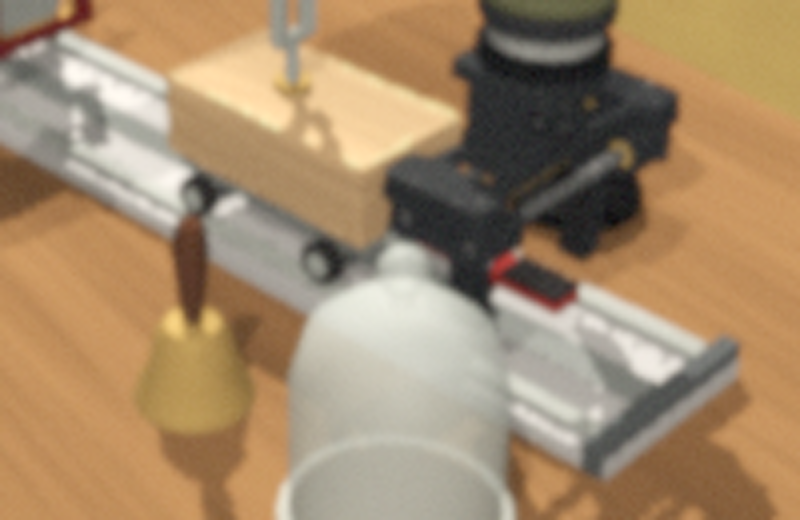

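The hand straddles the pedal clear of the jar. The tread shows at (540,280) in the crop. Next I'll go down and pinch.

```bash
python3 -m pendant '[[-1,[-3,0,7],[0,0,0]],[-1,[-3,0,5],[0,0,0.4]],[1,[0,0,0],[0,0,0]],[1,[0,0,0],[0,0,0]],[1,[0,0,0],[0,0,0]],[1,[0,0,0],[0,0,0]],[1,[0,0,0],[0,0,0]],[1,[0,0,0],[0,0,0]]]' 40
python3 -c "
from h import *
from plant import r
show(r.get_state())"
```

```text
clock: 4.95
tool_pos: [0.6254, -0.2209, 0.0317]
eef_rot: [0.646, 0.763, 0.0, -0.0]
contact_force: [0.6, 0.1, -0.1]
opening: 0.341
finger_force: 0.0
t 4.95 grasp in track from tread0 mm [np.float64(1.3129882254569092), np.float64(-2.5600932358048243), np.float64(2.709721484235941)] Ftrack [np.float64(0.6172993120628045), np.float64(-0.044524026490062305), np.float64(-0.07780390301310629)] open 0.34063711428754306 ff 0.0
```

```bash
python3 -m pendant '[[1,[0,0,0],[0,0,0]],[1,[0,0,0],[0,0,0]],[1,[0,0,0],[0,0,0]],[1,[0,0,0],[0,0,0]]]' 40
python3 -c "
from h import *
from plant import r
show(r.get_state())"
```

```text
clock: 5.45
tool_pos: [0.6239, -0.2212, 0.0315]
eef_rot: [0.646, 0.763, -0.001, -0.001]
contact_force: [-6.4, -0.9, 3.5]
opening: 0.26
finger_force: 40.0
t 5.45 grasp in track from tread0 mm [np.float64(-0.195340711345479), np.float64(-2.6855478746625985), np.float64(2.5178451711293794)] Ftrack [np.float64(-6.5104727897674906), np.float64(0.18590600721902403), np.float64(3.473684323844554)] open 0.26008168815784705 ff 40.000744834542274
```

```bash
python3 -m pendant '[[1,[0.2,-0.8,-6.5],[0,0,0]],[1,[0.7,0,-6.4],[0,0,0]],[1,[1.1,0,-6.4],[0,0,0]],[1,[1.6,0,-6.3],[0,0,0]],[1,[2,0,-6.2],[0,0,0]],[1,[2.5,0,-6],[0,0,0]]]' 40
python3 -c "
from h import *
from plant import r
show(r.get_state())"
```

```text
clock: 6.2
tool_pos: [0.6227, -0.2139, 0.0712]
eef_rot: [0.646, 0.763, -0.001, 0.0]
contact_force: [-6.5, -0.2, 1.8]
opening: 0.264
finger_force: 40.0
t 6.2 grasp in track from tread0 mm [np.float64(-0.1183365107401573), np.float64(4.738634479374188), np.float64(42.20971165440118)] Ftrack [np.float64(-6.442204242993014), np.float64(0.9392569765645777), np.float64(1.813401276047843)] open 0.2643455022116554 ff 40.000348426401615
```

```bash
python3 -m pendant '[[1,[2.8,-1,-5.8],[0,0,0]],[1,[3.2,0,-5.0],[0,0,0]],[1,[0,0,0],[0,0,0]]]' 40
python3 - <<'E'
from h import *
from plant import r,cams
import cv2
s=r.get_state();show(s)
c=cams.snapshot("side");cv2.imwrite("pics/s3.png",cv2.resize(c["img"][120:280,270:470,::-1],None,fx=3.5,fy=3.5,interpolation=cv2.INTER_CUBIC))
E
```

```text
clock: 6.58
tool_pos: [0.6214, -0.2069, 0.0812]
eef_rot: [0.646, 0.764, 0.0, 0.0]
contact_force: [-3.7, -0.2, -2.0]
opening: 0.264
finger_force: 40.0
t 6.575 grasp in track from tread0 mm [np.float64(-0.2536483302337919), np.float64(11.869265756681633), np.float64(52.177894900568106)] Ftrack [np.float64(-3.724817132072579), np.float64(0.38022062482732555), np.float64(-2.0135520191662675)] open 0.26442187545633034 ff 39.999643228948116
```

View pics/s3.png

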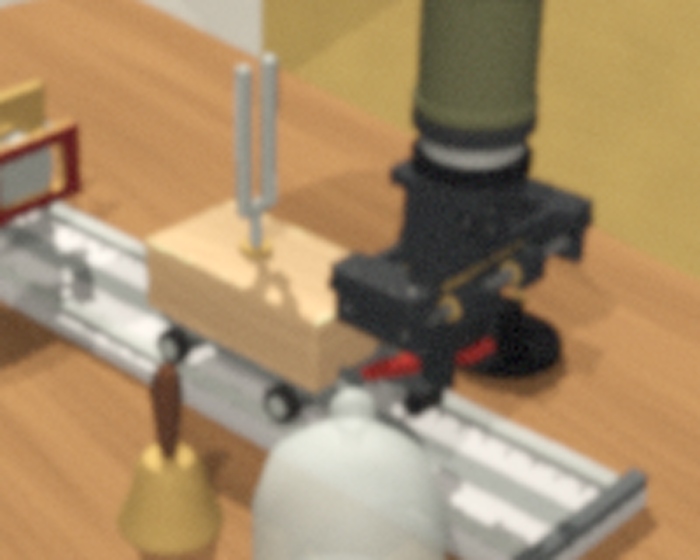

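The pedal is up at about 0.56 rad and held. I'll roll it forward.

```bash
python3 -m pendant '[[1,[7,0,0],[0,0,0]],[1,[14,0,0],[0,0,0]],[1,[21,0,0],[0,0,0]],[1,[26,0,0],[0,0,0]],[1,[26,0,0],[0,0,0]],[1,[24,0,0],[0,0,0]],[1,[18,0,0],[0,0,0]],[1,[10,0,0],[0,0,0]]]' 40
python3 -m pendant '[[1,[5,0,0],[0,0,0]],[1,[5,0,0],[0,0,0]],[1,[2,0,0],[0,0,0]],[1,[0,0,0],[0,0,0]]]'
python3 - <<'E'
from h import *
from plant import r,cams
import cv2
s=r.get_state();show(s)
c=cams.snapshot("top");cv2.imwrite("pics/t2.png",cv2.resize(c["img"][140:260,170:370,::-1],None,fx=4,fy=4,interpolation=cv2.INTER_CUBIC))
E
```

```text
clock: 7.62
tool_pos: [0.5961, -0.0598, 0.081]
eef_rot: [0.645, 0.764, 0.0, -0.001]
contact_force: [-5.0, -2.2, 4.0]
opening: 0.263
finger_force: 40.0
clock: 8.12
tool_pos: [0.5942, -0.0489, 0.081]
eef_rot: [0.645, 0.764, 0.0, -0.001]
contact_force: [-5.9, 0.4, 5.8]
opening: 0.265
finger_force: 40.0
t 8.125 grasp in track from tread0 mm [np.float64(-0.620633628440451), np.float64(172.11423484637672), np.float64(51.96923849994338)] Ftrack [np.float64(-5.780227759968182), np.float64(1.4313331457819536), np.float64(5.800675520861309)] open 0.265374772543108 ff 40.00091381371021
```

View pics/t2.png

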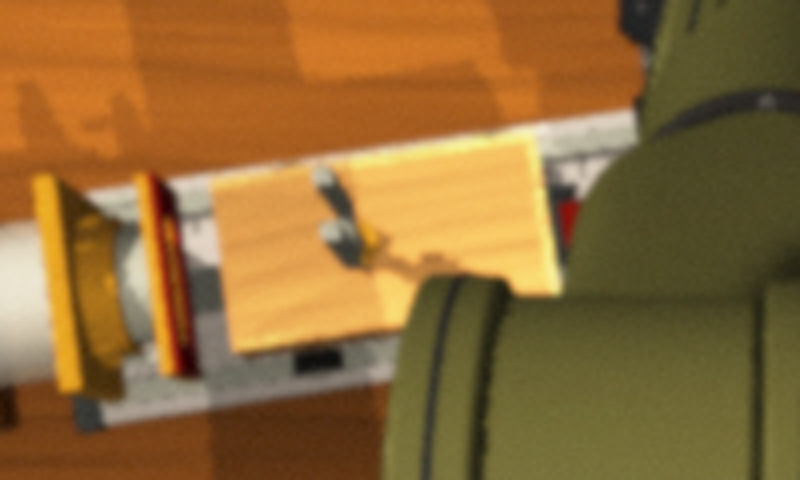

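```bash
python3 -m pendant '[[1,[6,-0.5,0],[0,0,0]],[1,[6,-0.5,0],[0,0,0]],[1,[5,0,0],[0,0,0]],[1,[2,0,0],[0,0,0]],[1,[1,0,0],[0,0,0]],[1,[0,0,0],[0,0,0]]]'
cat > sh.py <<'E'
from h import *
from plant import r
show(r.get_state())
E
python3 sh.py;python3 -m pendant '[[1,[2,0,0],[0,0,0]],[1,[0,0,0],[0,0,0]]]' >/dev/null; python3 sh.py;python3 -m pendant '[[1,[2,0,0],[0,0,0]],[1,[0,0,0],[0,0,0]]]' >/dev/null; python3 sh.py
```

```text
clock: 8.93
tool_pos: [0.591, -0.03, 0.0809]
eef_rot: [0.645, 0.764, 0.001, -0.0]
contact_force: [-4.2, -1.3, 6.0]
opening: 0.265
finger_force: 40.0
t 8.925 grasp in track from tread0 mm [np.float64(-0.7306061834185277), np.float64(191.30015458919516), np.float64(51.941631221499904)] Ftrack [np.float64(-4.31410589985037), np.float64(-0.5882476662535903), np.float64(6.024290616233802)] open 0.2654232541311793 ff 40.00127602368593
t 9.175 grasp in track from tread0 mm [np.float64(-0.7430159317018507), np.float64(193.3418247406541), np.float64(51.9298849164726)] Ftrack [np.float64(-4.526260585408561), np.float64(1.5247514331214178), np.float64(6.6195987897278785)] open 0.26798535061827733 ff 40.001269206404686
t 9.425 grasp in track from tread0 mm [np.float64(-0.761155614040599), np.float64(195.3541685446754), np.float64(51.93816851581344)] Ftrack [np.float64(-4.81427653034839), np.float64(-0.16136186027483318), np.float64(6.524288989108759)] open 0.26648010482473894 ff 40.001252330839634
```

```bash
for i in 1; do :; done; python3 -m pendant '[[1,[1.5,0,0],[0,0,0]],[1,[0,0,0],[0,0,0]]]' >/dev/null; python3 sh.py;python3 -m pendant '[[1,[1.5,0,0],[0,0,0]],[1,[0,0,0],[0,0,0]]]' >/dev/null; python3 sh.py;python3 -m pendant '[[1,[1.5,0,0],[0,0,0]],[1,[0,0,0],[0,0,0]]]' >/dev/null; python3 sh.py
```

```text
t 9.675 grasp in track from tread0 mm [np.float64(-0.7445783778920211), np.float64(196.76486163068418), np.float64(51.96039298418578)] Ftrack [np.float64(-4.460230382737257), np.float64(-0.4561001350934369), np.float64(6.249621279740773)] open 0.26867333548267525 ff 40.001329109072685
t 9.925 grasp in track from tread0 mm [np.float64(-0.7408853563430621), np.float64(198.26544163430256), np.float64(51.959027619843795)] Ftrack [np.float64(-3.1326671391058234), np.float64(0.3645804852382633), np.float64(6.428559632687919)] open 0.2606952787611505 ff 40.00127289444208
t 10.175 grasp in track from tread0 mm [np.float64(-0.7320528957285418), np.float64(198.80514506431464), np.float64(52.00282833946995)] Ftrack [np.float64(-4.92898297743588), np.float64(-1.2690470721253257), np.float64(4.827278200040304)] open 0.2660489626645991 ff 40.00110302120447
```

```bash
python3 -m pendant '[[1,[1.5,0,0],[0,0,0]],[1,[0,0,0],[0,0,0]]]' >/dev/null; python3 sh.py;python3 -m pendant '[[1,[1.5,0,0],[0,0,0]],[1,[0,0,0],[0,0,0]]]' >/dev/null; python3 sh.py
```

```text
t 10.425 grasp in track from tread0 mm [np.float64(-0.7917149694292175), np.float64(199.40825234598177), np.float64(52.01111844280744)] Ftrack [np.float64(-3.9696514033358987), np.float64(-3.536276086744549), np.float64(5.0338932513662975)] open 0.2632720033233635 ff 40.00109329819679
t 10.675 grasp in track from tread0 mm [np.float64(-0.7412824333308341), np.float64(200.09387730005227), np.float64(52.04405948405752)] Ftrack [np.float64(-4.133490070914481), np.float64(-4.351996471912789), np.float64(5.411885129585494)] open 0.2643844454430103 ff 40.0010622292757
```

```bash
python3 -m pendant '[[1,[0,0,0],[0,0,0]],[1,[0,0,0],[0,0,0]]]' >/dev/null; python3 sh.py; python3 -m pendant '[[1,[1,0,0],[0,0,0]],[1,[0,0,0],[0,0,0]]]' >/dev/null; python3 sh.py
```

```text
t 10.925 grasp in track from tread0 mm [np.float64(-0.7719318412874272), np.float64(200.06236836592925), np.float64(52.02986669283358)] Ftrack [np.float64(-3.9394059365133844), np.float64(-4.081790591205537), np.float64(5.063636513943594)] open 0.2674288008217015 ff 40.00106927007437
t 11.175 grasp in track from tread0 mm [np.float64(-0.7933643251960529), np.float64(200.5085516601119), np.float64(52.03442861683502)] Ftrack [np.float64(-4.787009327736004), np.float64(-5.339161780767308), np.float64(4.161329093009667)] open 0.267764940293437 ff 40.001035295426846
```

```bash
python3 -m pendant '[[1,[1.5,0,0],[0,0,0]],[1,[1.5,0,0],[0,0,0]],[1,[1.5,0,0],[0,0,0]],[1,[0,0,0],[0,0,0]],[1,[0,0,0],[0,0,0]]]' 45 >/dev/null; python3 sh.py;  python3 -m pendant '[[1,[0.5,0,0],[0,0,0]],[1,[0,0,0],[0,0,0]]]' >/dev/null; python3 sh.py
```

```text
t 11.8 grasp in track from tread0 mm [np.float64(-0.786441798361699), np.float64(202.40506867877565), np.float64(52.12087742889411)] Ftrack [np.float64(-3.3639726434206665), np.float64(-10.206579139025981), np.float64(3.046309931500958)] open 0.2677923923969604 ff 45.000855065882206
t 12.05 grasp in track from tread0 mm [np.float64(-0.8046606824203119), np.float64(202.484715570129), np.float64(52.12698192947279)] Ftrack [np.float64(-4.7022954212999535), np.float64(-10.002807903917317), np.float64(3.7230641147065597)] open 0.26382391574200786 ff 45.0008549541235
```

```bash
python3 -m pendant '[[1,[1.5,0,0],[0,0,0]],[1,[0,0,0],[0,0,0]],[1,[0,0,0],[0,0,0]]]' >/dev/null; python3 sh.py;  python3 -m pendant '[[1,[-1.6,0,2.8],[0,0,0]],[1,[-1.6,0,2.8],[0,0,0]],[1,[-2.8,0,5.8],[0,0,0]],[1,[0,0,0],[0,0,0]]]' 45 >/dev/null; python3 sh.py
```

```text
t 12.425 grasp in track from tread0 mm [np.float64(-0.7996915086436461), np.float64(203.25516323677155), np.float64(52.14498165583846)] Ftrack [np.float64(-5.164363800008714), np.float64(-12.208613847445383), np.float64(3.4414211638637164)] open 0.26758500958376247 ff 45.00074923038483
t 12.925 grasp in track from tread0 mm [np.float64(-0.7113520526641333), np.float64(197.3757118984225), np.float64(42.11618891584808)] Ftrack [np.float64(-7.515148703594811), np.float64(-10.674685133672465), np.float64(15.86699671958269)] open 0.2642858003167671 ff 45.00362802296877
```

```bash
cat > sh.py <<'E'
from h import *
from plant import r
s=r.get_state();show(s)
g=s["tool_pos"]+Ro.from_quat(s["eef_rot"]).apply([0,0,-.019])-TREAD
ph=np.arcsin((g[2]*1e3-2.5)/92.7);print("phi",ph,"yc",g@EY*1e3-92.7*(1-np.cos(ph)))
E
python3 -m pendant '[[1,[-2.2,0,6],[0,0,0]],[1,[-1.8,0,6.2],[0,0,0]],[1,[0,0,0],[0,0,0]]]' 45 >/dev/null; python3 sh.py
```

```text
t 13.3 grasp in track from tread0 mm [np.float64(-0.7238507611350579), np.float64(193.58254800173452), np.float64(28.97271540954506)] Ftrack [np.float64(-4.685751983851095), np.float64(-11.667265766741133), np.float64(8.687339975362944)] open 0.26175996907812454 ff 45.001850947737694
phi 0.2896053798553185 yc 189.72220884555605
```

```bash
python3 -m pendant '[[1,[-1.5,0,6.3],[0,0,0]],[1,[-1.2,0,6.4],[0,0,0]],[1,[0,0,0],[0,0,0]]]' 45 >/dev/null; python3 sh.py; python3 -m pendant '[[1,[-0.6,0,6.4],[0,0,0]],[1,[-0.2,0,4],[0,0,0]],[1,[0,0,0],[0,0,0]]]' 45 >/dev/null; python3 sh.py
```

```text
t 13.675 grasp in track from tread0 mm [np.float64(-0.7641997549668046), np.float64(191.48479279294395), np.float64(15.128059263601543)] Ftrack [np.float64(-2.760792527317292), np.float64(-10.762722650198219), np.float64(0.020872184721804354)] open 0.2609714075691138 ff 44.99985013157129
phi 0.1366499038778276 yc 190.6206361180584
t 14.05 grasp in track from tread0 mm [np.float64(-0.7795017450692261), np.float64(191.34748573888677), np.float64(4.066267478930352)] Ftrack [np.float64(-2.0828748251920715), np.float64(-10.52665028425294), np.float64(-6.284380414941332)] open 0.2645938736606101 ff 44.9986058101058
phi 0.016896893321971022 yc 191.33425289679582
```

```bash
python3 -m pendant '[[1,[1.2,0,0],[0,0,0]],[1,[0,0,0],[0,0,0]]]' 45 >/dev/null; python3 sh.py; python3 -m pendant '[[1,[0.3,0,3],[0,0,0]],[1,[0,0,3],[0,0,0]],[1,[0,0,0],[0,0,0]],[1,[0,0,0],[0,0,0]]]' 45 >/dev/null; python3 sh.py
```

```text
t 14.3 grasp in track from tread0 mm [np.float64(-0.7907671865948945), np.float64(191.9012121714956), np.float64(4.250259223418228)] Ftrack [np.float64(-1.9070824150015022), np.float64(-11.975654551226544), np.float64(-5.920797853561501)] open 0.26568276631705484 ff 44.99869331717491
phi 0.018882019754693058 yc 191.88468746591278
t 14.8 grasp in track from tread0 mm [np.float64(-0.6947576341636805), np.float64(191.45841752620373), np.float64(2.0953931704690496)] Ftrack [np.float64(-8.852215174612873), np.float64(-10.347267543299816), np.float64(26.345419930551174)] open 0.25885081176811586 ff 45.00571344047785
phi -0.004364704576095518 yc 191.45753453016175
```

```bash
python3 -m pendant '[[1,[0,0,-3.5],[0,0,0]],[1,[0,0,-2.5],[0,0,0]],[1,[0,0,0],[0,0,0]]]' 45 >/dev/null; python3 sh.py
```

```text
t 15.175 grasp in track from tread0 mm [np.float64(-0.7870130203621071), np.float64(191.99789129914222), np.float64(4.3155002651550785)] Ftrack [np.float64(-2.2591069295400237), np.float64(-10.977926581446614), np.float64(-8.13097230436936)] open 0.2609802874633207 ff 44.99814111739397
phi 0.019585936828837098 yc 191.98011159401443
```

```bash
python3 -m pendant '[[1,[0,0,3.5],[0,0,0]],[1,[0,0,0],[0,0,0]]]' 45 >/dev/null; python3 sh.py; python3 -m pendant '[[1,[-2,0,0],[0,0,0]],[1,[0,0,0],[0,0,0]]]' 45 >/dev/null; python3 sh.py
```

```text
t 15.425 grasp in track from tread0 mm [np.float64(-0.7550804201184296), np.float64(191.6367692816353), np.float64(2.6286036957479944)] Ftrack [np.float64(-5.141519099523809), np.float64(-10.603859076033089), np.float64(10.40359916108658)] open 0.2616645253680192 ff 45.00218164175749
phi 0.0013873110787537102 yc 191.63668007495508
t 15.675 grasp in track from tread0 mm [np.float64(-0.758269260677804), np.float64(191.52876985174228), np.float64(2.569371011988744)] Ftrack [np.float64(-5.629963975340933), np.float64(-7.640621041484327), np.float64(9.444854041665907)] open 0.2610334631995682 ff 45.002347715198994
phi 0.0007483389262513611 yc 191.52874389522677
```

The brake holds: arm force fell 3 N with only 0.1 mm of movement. I'll unload the rest, then open.

```bash
python3 -m pendant '[[1,[-2,0,0],[0,0,0]],[1,[-1.5,0,-1],[0,0,0]],[1,[0,0,0],[0,0,0]]]' 45 >/dev/null; python3 sh.py; python3 -m pendant '[[0.3,[0,0,0],[0,0,0]],[0.3,[0,0,0],[0,0,0]],[0.3,[0,0,0],[0,0,0]],[0.3,[0,0,0],[0,0,0]]]' 45 ; python3 sh.py
```

```text
t 16.05 grasp in track from tread0 mm [np.float64(-0.7354788554843688), np.float64(191.43839522412875), np.float64(2.645196648510442)] Ftrack [np.float64(-4.173906484146035), np.float64(-2.126605690271801), np.float64(6.856441391094351)] open 0.2627955163856265 ff 45.00162910670042
phi 0.0015663075283647804 yc 191.43828151280368
clock: 16.55
tool_pos: [0.5909, -0.03, 0.031]
eef_rot: [0.646, 0.764, 0.0, 0.0]
contact_force: [0.2, 0.2, -0.0]
opening: 0.353
finger_force: 0.0
t 16.55 grasp in track from tread0 mm [np.float64(-0.8323983444721608), np.float64(191.34434548909326), np.float64(1.9972632650768625)] Ftrack [np.float64(0.25320379486085187), np.float64(0.17355762214927523), np.float64(-0.0008702933169891028)] open 0.35268031095735275 ff 0.0
phi -0.005423292333931237 yc 191.34298224161168
```

```bash
python3 -m pendant '[[-0.2,[0,0,0],[0,0,0]],[-0.2,[0,0,0],[0,0,0]],[-0.2,[0,0,0],[0,0,0]],[-0.2,[0,0,-15],[0,0,0]],[-0.2,[0,0,-30],[0,0,0]],[-0.2,[0,0,-45],[0,0,0]],[-0.2,[0,0,-45],[0,0,0]],[-0.2,[-20,0,-40],[0,0,0]]]'
python3 -m pendant '[[-0.2,[-50,0,-20],[0,0,0]],[-0.2,[-50,0,0],[0,0,0]],[-0.2,[-30,0,0],[0,0,0]],[-0.2,[0,0,0],[0,0,0]]]'
python3 - <<'E'
from plant import r,cams
import cv2,numpy as np
a=cams.snapshot("wrist")["img"][:,:,::-1];b=cams.snapshot("side")["img"][:,:,::-1]
o=np.zeros((600,800,3),np.uint8);o[:300,:480]=cv2.resize(a,(480,300));o[300:,:]=cv2.resize(b[130:280,230:430],(800,600))[0:300] if 0 else cv2.resize(b[120:270,180:580],(800,300))
cv2.imwrite("pics/end.png",o)
E
```

```text
clock: 17.55
tool_pos: [0.594, -0.0483, 0.2088]
eef_rot: [0.645, 0.764, 0.001, 0.0]
contact_force: [0.7, -0.3, -1.1]
opening: 0.595
finger_force: 0.0
clock: 18.05
tool_pos: [0.6148, -0.1821, 0.2272]
eef_rot: [0.648, 0.762, -0.001, 0.001]
contact_force: [0.2, 1.2, 1.0]
opening: 0.597
finger_force: 0.0
```

View pics/end.png

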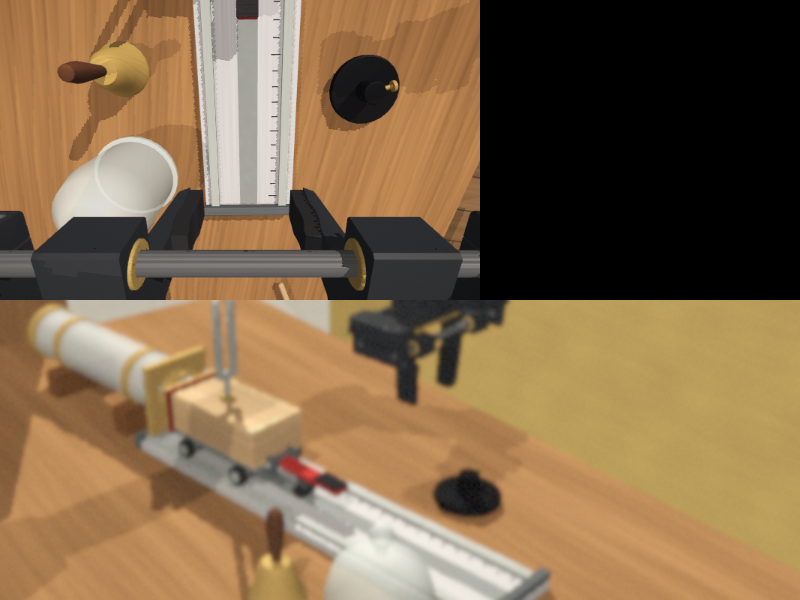

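The side view shows the box pressed against the collar at about (180,400) and the pedal level at about (315,475). The bell, jar and base are where they were, and the hand is clear.

```bash
python3 -c "
from plant import r
print(r.finish_job())"
```

```text
the job is handed in; nothing more can be done
None
```

I released the brake, rolled the carriage to the tube, pressed the sound box into the collar with about 12 N, locked the brake, and handed the job in at about 18 s; the box stayed home after I let go, and nothing else on the bench was touched.

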